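# White-calibrate the gold colour meter

## Task

Get the colour meter white-calibrated: by its black grip, slide the shutter plate towards the port until it clicks into its first stop (felt in the slide, and the index pin drops into the grip), without running on past that stop. Then tip the little spring lever right over to the side with the round pip, keep it there for a full second, and let it spring back upright. Leave the shutter in that stop and the other things where they are.

Things in the scene. Friction and masses are not known exactly. Their poses are not given: they have to be found in the camera images.
- meter: The colour meter, a pale instrument 150 (x) x 246 (y) x 60 mm high, fixed. Origin: centre of its underside; x from its front (display, lever) to its back, y to its left seen from the front. On the flat deck, along the back half, two low rails (67.5 mm high, centre line x = +34 mm) guide the shutter plate along y. Front left: a black display, up to 20 mm above the deck. Front right: the lever, at (-40, -70) mm.
- port (a point): Centre of the measuring port, a 16 mm hole in a steel bridge over the rails, 28 mm wide along the meter's y, top 72 mm above the worktop; at (+34, +11) mm on the meter. The point is at the top of the bridge.
- grip (a point): Centre of the black ribbed grip block of the shutter plate, 30 (meter x) x 16 (meter y) x 24 mm high, underside 64 mm and top 88 mm above the worktop. Slides with the plate along the meter's +y, towards the port; both y faces are free to touch. It starts near the right (-y) end of the meter, 89 to 99 mm right of the meter's origin.
- shutter_plate (a joint): Travel of the plate along the meter's +y in m: 0 closed (right) end, 0.088 far end; starts at 0 to 0.010, in no stop. Drag 1 to 4 N. Two sprung click stops: the first (white tile under the port) at 0.027 to 0.045, trimmed at service and unmarked, so to be felt; the second (open port, not wanted) 0.042 farther. A stop draws the plate in from about 3 mm either side; leaving it takes about 9 N.
- pin_body (a joint): Height of the index pin, the steel pin 5.6 mm thick in the top of the grip block, in m: about 0 when it has dropped into a stop (it then stands about 1.5 mm over its bush), about 0.003 when it rides between stops.
- lever_arm (a joint): Tilt of the read lever in rad: 0 upright, +0.45 right over to the left (meter's +y, the side of the round pip, read), -0.45 right over to the other side (the side of the short bar, clear). Sprung to the centre, 0.45 N m/rad: about 4 to 5 N at the ball when right over; returns by itself.
- lever_ball (a point): Centre of the black ball, 15 mm across, at the end of the 5 mm lever; 108 mm above the worktop when upright; the lever's hinge is 42 mm below it. Nothing stands within 35 mm of it on either y side above the deck.
- tile (a point): Centre of the white tile on the shutter plate, 64 mm above the worktop; hidden under or beside the port bridge.
- sample_disc: Bystander: gold coloured disc 24 mm across, 8 mm thick, lying on the meter's deck between lever and display. Origin: centre of its underside.
- ring_box: Bystander: small dark red box 60 x 52 x 42 mm, left of the meter. Origin: centre of its underside.
- steel_dish: Bystander: round steel dish 86 mm across, 16 mm high, left of the meter. Origin: centre of its underside.
- tweezers: Bystander: steel tweezers 128 mm long, behind the steel dish. Origin: centre of the underside.
- loupe: Bystander: folding loupe 24 x 38 x 18 mm, beyond the back left corner of the meter. Origin: centre of the underside.
- grey_disc: Bystander: grey disc 21 mm across, 8 mm thick, in front of the meter. Origin: centre of its underside.

How it is judged:
By the outcome, as a careful person would: the job done as asked, in the order asked, and still so for the second after the job is handed in, with the robot touching nothing.
It also fails if it takes over 45 s, if anything falls off the work surface, if the arm or the gripper's body presses on something with over 40 N, if the wrist force passes 120 N, or if a joint passes its speed limit or range.

## Robot

A 6-joint arm with a two-finger parallel gripper is mounted at the origin on the work surface; the furniture and walls round the work are solid. World frame = base frame: x ahead of the robot, y to its left, z up, the work surface at z = 0. Lengths are in mm, angles in rad, forces in N, time in s.
With the tool pointing down it reaches from about 225 to 725 mm from the base axis. Payload 3.1 kg.
Tool frame: the origin (TCP) lies midway between the tips of the shut fingers; the grasp point (between the pads) lies grip_depth behind it (grip_depth is the distance from the TCP to the grasp point, in mm); z points along the fingers, y is the line along which they close (so a half turn about z gives the same grasp; the last joint's range is limited). The gripper opens to 85 mm and grips with 20 to 120 N. Pads are 22 mm wide; open, the fingers measure 114 mm over their backs; the gripper's body (76 mm by 85 mm) begins 54 mm behind the grasp point. The pads swing forward as they close: fully open they stand 13 mm farther back than shut.
Start: joints at [0.983, 0.048, 0.099, 1.622, 0, 1.443], TCP at [232.984, 470.463, 231.312] pointing down, gripper open.
Joint ranges: [-2.91, 2.91], [-0.99, 1.94], [-1.21, 1.42], [-2.12, 2.29], [-1.49, 1.47], [-3.14, 3.14]. Speed limits (rad/s): [2.79, 2.79, 3.14, 3.14, 3.14, 3.14].

## Interface

Orientations are given as a unit quaternion [w, x, y, z].
In Python, from workcell import * gives the robot as it stands.
- The arm moves only by the tool play_rows, never from a script. Its arguments are lists of equal length, an entry for each row: "grip": the opening, from 0 (shut) to 1 (fully open); "offset": the shift along the tool's x, y, z each as a share of 10 cm, from -1 to 1, a list of three; "twist": the turn, a rotation vector about the tool's x, y, z each as a share of 45 degrees, from -1 to 1, a list of three. A call has 1 to 12 rows; each row is the pose to reach, as a shift and turn from the pose commanded when the call began, along the tool's axes at that moment; what a row does not reach only later rows make up. A row lasts 1/10 s, in which the tool goes at most 50 mm and 8.59 degrees, less where a joint would pass 70% of its speed; a pose out of reach is approached as far as the arm can. A call with a number of a shift or a turn outside -1 to 1 is refused whole. A call with a gripper value outside its range is refused whole. The fingers move at their own pace and stop on an object; the grip force is fixed at half the most. Time passes only in rows, so rows that repeat a pose let the fingers close. It gives the time, the measured TCP pose, the force, the opening and the grip force at its end, in the units of the state.
- state(): the state, without advancing time (a new reading comes with each control period).
- get_image(name): name is "side" or "top"; returns a dict with "img" (480x640x3 uint8, blue, green, red), "K" (3x3 intrinsics, pixels), "k1" (the pictures are not rectified: a ray, as slopes to the right and down, at radius r is drawn at 1 + k1 r^2 times it, then the intrinsics apply), "R" (3x3) and "t" (3): a world point X has camera coordinates R X + t. Camera axes: x right, y down, z forward; pixel columns grow to the right and rows downward; lengths in mm; the calibration is good to about 2 mm. A picture is of the moment at which its call begins. There is no depth.
- sign_off(): hands the job in; it is judged then, once.
Trained networks look in the newest picture that a camera, given by its name, has taken for a name from the list of things; names that differ only in an ending like _2 or _b are one class to them, and where a whole thing is asked for, a point or a joint stands for the part that bears it (a point fixed in the world has none). Each returns a list of dicts, best first, with "confidence" (0 to 1); they miss things now and then, are a little off and sometimes report something else, mostly with a low value. They report only what shows in the picture. A call takes as long as a camera call.
- spot_in(thing, camera): "at" ([column, row] in pixels, amid what is visible of it).
- spot_point(thing, camera): "at" ([column, row] in pixels: a listed point, or the origin of a listed thing).
The state is a dict: "clock": time; "joints": joint angles; "qvel": joint speeds; "joint_torque": joint torques, N m; "ee_pos": TCP position; "eef_rot": TCP orientation; "ft_force": force on the tool from outside, world axes, zero at the start; "ft_torque": the same for the moment, N m; "width": opening from 0.0 (shut) to 1.0 (fully open); "grip_force": force on a finger pad.
Only numpy, scipy, OpenCV 4.12 (cv2) and the standard library are available. Lean on these libraries where they do the work, as an engineer would, in place of code of your own. Each camera call takes 0.05 s, during which the arm holds its last target. There are 200 camera calls.

## Working session

There is one attempt and no reset: what is moved stays moved. The work goes in short steps, Python scripts to look and compute and a tool call to move; the robot and the scene stay as the last step left them, time stands still between calls to the robot, and variables do not carry over. Pictures are saved under pics/ and viewed, at most 10 in all, crops included, and the job is handed in when it is done.

Besides the shell and the picture viewer there is one more tool, called after ">>>" by a JSON object that holds its "op" and its "data". play_rows: Moves the arm, as the interface text tells. Its arguments: {"type":"object","properties":{"grip":{"type":"array","items":{"type":"number"}},"offset":{"type":"array","items":{"type":"array","items":{"type":"number","minimum":-1,"maximum":1}}},"twist":{"type":"array","items":{"type":"array","items":{"type":"number","minimum":-1,"maximum":1}}}},"required":["grip","offset","twist"]}

```bash
mkdir -p pics
cat > h.py <<'E'
from workcell import *
import numpy as np, cv2
def ray(im,uv):
    K=np.array(im["K"]);R=np.array(im["R"]);t=np.array(im["t"]);k1=im["k1"]
    p=np.linalg.solve(K,[uv[0],uv[1],1.])[:2]
    q=p.copy()
    for _ in range(30): q=p/(1+k1*(q@q))
    return -R.T@t, R.T@np.array([q[0],q[1],1.])
def atz(im,uv,z):
    c,d=ray(im,uv); return c+d*(z-c[2])/d[2]
def proj(im,X):
    K=np.array(im["K"]);c=np.array(im["R"])@np.array(X,float)+np.array(im["t"])
    q=c[:2]/c[2];q=q*(1+im["k1"]*(q@q));return (K@[q[0],q[1],1])[:2]
def tri(rs):
    A=0;b=0
    for c,d in rs:
        d=d/np.linalg.norm(d);P=np.eye(3)-np.outer(d,d);A=A+P;b=b+P@c
    return np.linalg.solve(A,b)
E
python3 - <<'E'
from h import *
s=state();print(s)
ims={n:get_image(n) for n in("top","side")}
for n in ims:
    cv2.imwrite(f"pics/{n}0.png",ims[n]["img"]);print(n,np.array(ims[n]["K"]).round(1).tolist(),-np.array(ims[n]["R"]).T@np.array(ims[n]["t"]))
zs=dict(port=72,grip=76,lever_ball=108,meter=0,sample_disc=60)
for k,z in zs.items():
    rs=[]
    for n in ims:
        r=spot_point(k,n)
        for q in r[:2]: print(k,n,np.round(q["at"],1),round(q["confidence"],2),atz(ims[n],q["at"],z).round(1))
        if r: rs.append(ray(ims[n],r[0]["at"]))
    if len(rs)==2: print("  tri",tri(rs).round(1))
E
```

```text
{'clock': 0.0, 'joints': array([ 9.83201851e-01,  4.87416105e-02,  9.75577720e-02,  1.62197474e+00,
       -3.53657491e-05,  1.44303503e+00]), 'qvel': array([-1.34956235e-03,  1.08933765e-03, -7.28466233e-04,  5.30812500e-04,
       -4.34850469e-04,  5.74850613e-05]), 'joint_torque': array([ 7.59060622e-04, -3.38784814e+01,  3.20014036e+01,  2.03533337e-02,
       -2.10630637e-04, -2.26286765e-06]), 'ee_pos': array([232.65343903, 469.94840751, 230.10181177]), 'eef_rot': array([-3.96948751e-04,  2.27896129e-01,  9.73684733e-01, -1.11256675e-03]), 'ft_force': array([0.01236022, 0.42266641, 0.25886974]), 'ft_torque': array([ 0.05187439,  0.01861489, -0.00394155]), 'grip_force': 0.0, 'width': 0.9986028813541931}
top [[498.9, 0.0, 318.9], [0.0, 498.9, 238.0], [0.0, 0.0, 1.0]] [274.01029043 364.30343786 934.60119777]
side [[614.9, 0.0, 319.8], [0.0, 614.9, 239.7], [0.0, 0.0, 1.0]] [ 168.53600819 -256.0734492   754.7003466 ]
port top [351.4 219.8] 0.68 [466.6 317.9  72. ]
port top [375.3 259.3] 0.58 [396.7 275.9  72. ]
port side [358.9 284.7] 0.95 [458.7 317.   72. ]
  tri [463.3 318.6  70. ]
grip top [410.5 204. ] 0.7 [495.7 213.9  76. ]
grip side [414.1 328. ] 0.63 [497.9 209.6  76. ]
  tri [498.4 212.7  71.6]
lever_ball top [415.  243.7] 0.55 [419.  213.1 108. ]
meter top [356.9 242.7] 0.81 [438.2 303.3   0. ]
meter top [413.4 243.8] 0.38 [437.7 196.4   0. ]
sample_disc top [374.2 256.9] 0.57 [402.7 276.6  60. ]
sample_disc top [243.1 276.2] 0.26 [364.9 507.2  60. ]
```

Run:
```python
import cv2
a=cv2.imread("pics/top0.png");b=cv2.imread("pics/side0.png")
cv2.imwrite("pics/topc.png",cv2.resize(a[150:350,230:480],None,fx=3,fy=3,interpolation=2))
cv2.imwrite("pics/sidec.png",cv2.resize(b[180:430,200:530],None,fx=2.4,fy=2.4,interpolation=2))
```

```text
(no output)
```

View pics/topc.png

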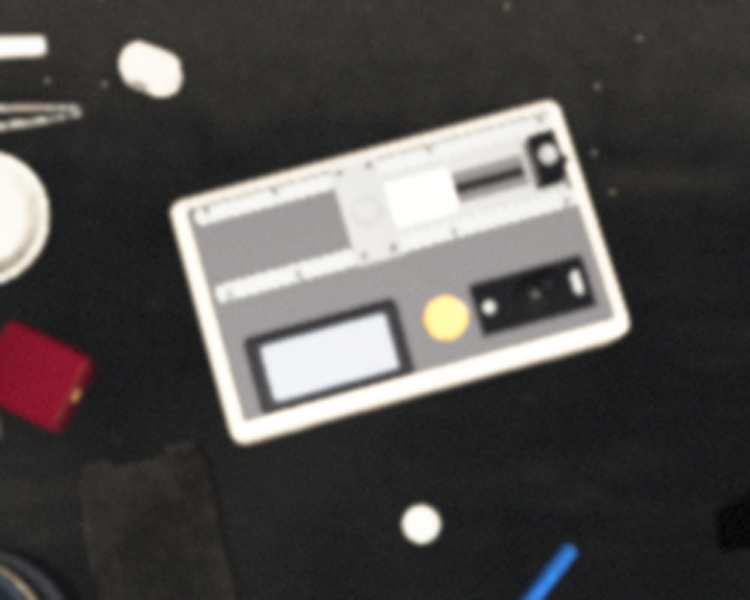

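View pics/sidec.png

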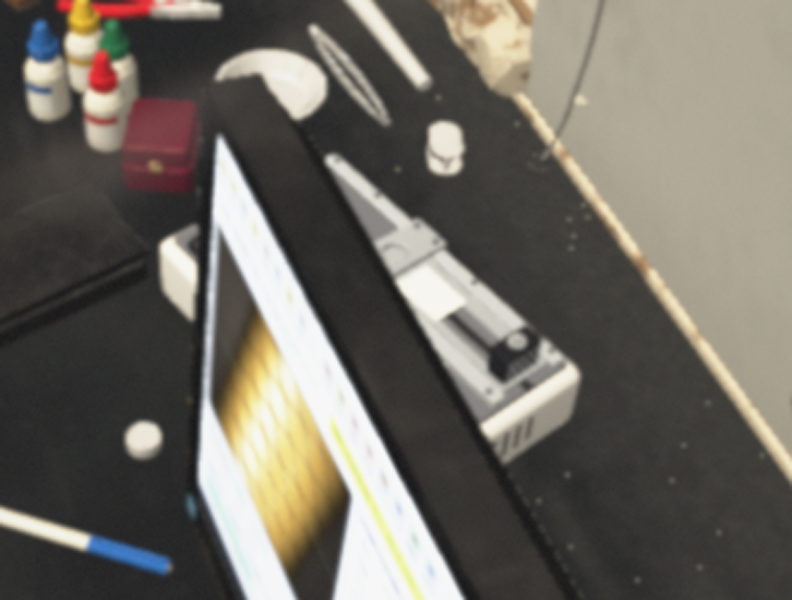

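The top crop shows the grip at about pixel (411,203). The lever ball is at (409,248), the round pip (393,252) is on the left, and the bar is at (422,244). In the side view a monitor hides the lever, so I'll check the full top view for obstacles and fit the meter pose.

Run:
```python
from h import *
from scipy.optimize import least_squares
im=get_image("top");sd=get_image("side")
f=lambda x,y:(230+x/3,150+y/3)
# meter points (x,y,z) -> pixel
P=[((-75,-123,60),f(630,336)),((75,-123,60),f(556,98)),((75,123,60),f(170,205)),((-75,123,60),f(238,446)),((34,11,72),f(368,210)),((34,11,72),(351.4,219.8)),((-40,-70,108),(None))]
P=P[:6]
def T(p,X):
    c,s=np.cos(p[2]),np.sin(p[2]);return np.array([p[0]+c*X[0]-s*X[1],p[1]+s*X[0]+c*X[1],X[2]])
r=least_squares(lambda p:np.concatenate([proj(im,T(p,X))-u for X,u in P]),[438,303,0.25])
p=r.x;print(p,r.fun.round(1));np.save("p.npy",p)
for n,X in dict(port=(34,11,72),grip0=(34,-94,88),pin=(34,-94,91),ball=(-40,-70,108),hinge=(-40,-70,66),disc=(0,0,0)).items():
    print(n,T(p,X).round(1),proj(im,T(p,X)).round(1),proj(sd,T(p,X)).round(1))
print("pin top", atz(im,f(547,154),91),"ball",atz(im,f(537,295),108), "grip side", atz(sd,(200+518/2.4,180+342/2.4),91))
```

```text
[4.34508437e+02 2.96522806e+02 2.88207117e-01] [ 2.2 -1.2  1.  -0.8 -1.3 -0.7 -1.9 -0.2 -0.6  1.2  0.6  1.4]
port [464.  316.7  72. ] [352.  221.2] [362.2 284. ]
grip0 [493.8 216.1  88. ] [410.4 203.3] [410.5 320. ]
pin [493.8 216.1  91. ] [410.7 202.9] [410.8 318.7]
ball [416.1 218.  108. ] [412.1 245.4] [360.3 324.7]
hinge [416.1 218.   66. ] [407.9 249.4] [358.4 343.7]
disc [434.5 296.5   0. ] [360.5 244.7] [347.1 328.8]
pin top [496.68032097 213.26366891  91.        ] ball [410.98718571 223.247935   108.        ] grip side [497.38427991 207.34771124  91.        ]
```

View pics/top0.png

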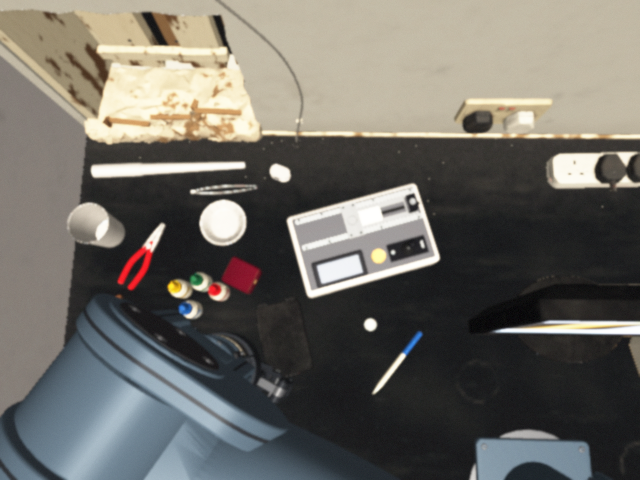

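View pics/side0.png

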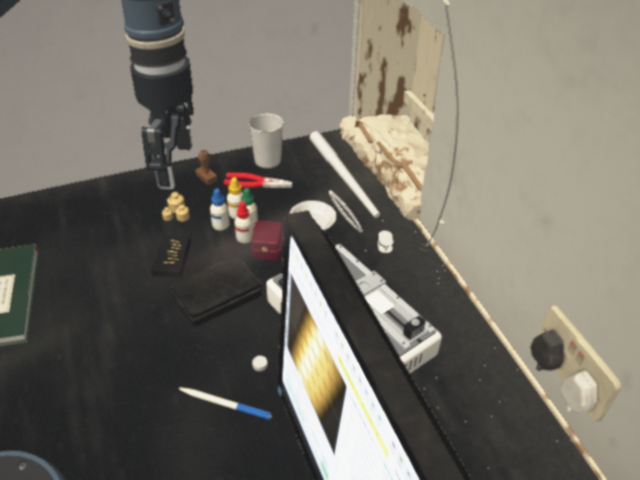

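The top view shows the monitor right of the meter, with its left end at about (470–510, 285–330). In the side view its left end is at about (290–320, 212–270). I'll triangulate it and get the tool-frame numbers for the approach.

Run:
```python
from h import *
im=get_image("top");sd=get_image("side")
print("nadir",proj(im,(274,364,0)))
for a in [(510,285),(472,325),(525,285)]:
  for b in [(291,240),(305,212),(320,213),(282,390)]:
    rs=[ray(im,a),ray(sd,b)];X=tri(rs);print(a,b,X.round(0),(proj(im,X)-a).round(1))
s=state();from scipy.spatial.transform import Rotation as Ro
w=s["eef_rot"];R=Ro.from_quat([*w[1:],w[0]]).as_matrix();print(R.round(3))
for n in ("lever_ball","grip"):
  for c in ("side","top"):print(n,c,[(np.round(q["at"],1),round(q["confidence"],2)) for q in spot_in(n,c)])
```

```text
nadir [323.7011194  330.10968207]
(510, 285) (291, 240) [315. 154. 356.] [-2.1 12.5]
(510, 285) (305, 212) [322. 161. 381.] [-0.9  4.5]
(510, 285) (320, 213) [329. 158. 378.] [ 0.4 -1.6]
(510, 285) (282, 390) [306.  97. 198.] [-1.9 26. ]
(472, 325) (291, 240) [296. 184. 328.] [  2.4 -10.8]
(472, 325) (305, 212) [304. 190. 358.] [  4.8 -18.6]
(472, 325) (320, 213) [311. 187. 356.] [  7.  -24.6]
(472, 325) (282, 390) [282. 134. 140.] [-0.4  2.5]
(525, 285) (291, 240) [312. 142. 368.] [-2.4 14.1]
(525, 285) (305, 212) [319. 149. 391.] [-1.3  6.1]
(525, 285) (320, 213) [326. 147. 388.] [-0.   0.1]
(525, 285) (282, 390) [303.  84. 219.] [-1.9 27.6]
[[-0.896  0.444  0.   ]
 [ 0.444  0.896  0.   ]
 [-0.     0.    -1.   ]]
lever_ball side []
lever_ball top [(array([413.1, 245.1]), 0.47)]
grip side [(array([396. , 311.1]), 0.75)]
grip top [(array([379.9, 209.9]), 0.89)]
```

>>> {"op": "play_rows", "data": {"grip": [0, 0, 0, 0, 0, 0, 0], "offset": [[-0.3, 0, 0], [-0.6, 0, 0], [-1, 0.1, 0], [-1, 0.1, 0], [-1, 0.1, 0], [-1, 0.1, 0], [-1, 0.1, 0]], "twist": [[0, 0, -0.19], [0, 0, -0.38], [0, 0, -0.57], [0, 0, -0.76], [0, 0, -0.955], [0, 0, -0.955], [0, 0, -0.955]]}}

```text
clock: 1.7
ee_pos: [327.0, 435.1, 231.3]
eef_rot: [-0.0, -0.143, 0.99, -0.0]
ft_force: [0.5, 0.4, -0.3]
width: -0.001
grip_force: 0.0
```

```bash
cat >> h.py <<'E'
def log():
    s=state();open("log.txt","a").write(repr([*s["joints"],*s["ee_pos"],*s["eef_rot"]])+"\n");return s
E
sed -i 's/repr(\[/repr([float(v) for v in [/; s/\])+"\\n"/]])+"\\n"/' h.py
python3 -c "
from h import *
s=log();print(s['ee_pos'],s['eef_rot'],s['joints'],s['width'],s['ft_force'])"; cat log.txt
```

```text
[327.00276264 435.06018337 231.30640636] [-1.59784228e-05 -1.43151814e-01  9.89700742e-01 -7.36386215e-06] [8.03017334e-01 9.85212220e-02 1.52570931e-01 1.62488032e+00
 7.93696737e-06 5.15726733e-01] -0.0007931462030055297 [ 0.46711116  0.38439725 -0.32472771]
[0.8030173339480765, 0.09852122199374169, 0.15257093088245757, 1.6248803161502543, 7.936967369046238e-06, 0.5157267333605005, 327.00276263740085, 435.0601833731254, 231.30640635545998, -1.597842279991936e-05, -0.14315181408403305, 0.9897007415450966, -7.363862154886973e-06]
```

>>> {"op": "play_rows", "data": {"grip": [0, 0, 0, 0, 0], "offset": [[-0.3, 0, -0.4], [-0.3, 0, -0.8], [-0.3, 0, -0.8], [-0.3, 0, -0.8], [-0.3, 0, -0.8]], "twist": [[0, 0, 0], [0, 0, 0], [0, 0, 0], [0, 0, 0], [0, 0, 0]]}}

```text
clock: 2.2
ee_pos: [355.5, 443.8, 311.0]
eef_rot: [-0.0, -0.144, 0.99, -0.0]
ft_force: [-0.3, 0.5, -0.3]
width: -0.0
grip_force: 0.0
```

```bash
python3 -c "
from h import *
s=log();print(s['ee_pos'],s['joints'])"
```

```text
[355.4649961  443.78888497 310.95774312] [ 7.77536758e-01  2.04697000e-01  4.32188365e-01  1.79852186e+00
 -1.46528117e-05  4.87921327e-01]
```

>>> {"op": "play_rows", "data": {"grip": [0, 0, 0, 0, 0], "offset": [[-0.3, 0, 0.4], [-0.3, 0, 0.4], [-0.3, 0, 0.4], [-0.3, 0, 0.4], [-0.3, 0, 0.4]], "twist": [[0.1, 0.15, 0], [0.2, 0.4, 0], [0.2, 0.4, 0], [0.2, 0.4, 0], [0.2, 0.4, 0]]}}

```text
clock: 2.7
ee_pos: [384.7, 452.5, 267.5]
eef_rot: [-0.145, -0.142, 0.974, -0.101]
ft_force: [0.4, 0.0, 0.6]
width: -0.0
grip_force: 0.0
```

Run:
```python
from h import *
s=log();print(s['ee_pos'],s['joints'])
from scipy.optimize import least_squares
from scipy.spatial.transform import Rotation as Ro
D=[eval(l) for l in open("log.txt")]
D.append([0.983201851,0.0487416105,0.097557772,1.62197474,-3.5e-5,1.44303503,232.984,470.463,231.312,-3.97e-4,.2279,.97368,-.0011])
rows=[];b=[]
for d in D:
    q=d[:6];X=np.array(d[6:9]);w=d[9:13];zt=Ro.from_quat([*w[1:],w[0]]).as_matrix()[:,2]
    u=np.array([np.cos(q[0]),np.sin(q[0]),0]);n=np.array([-u[1],u[0],0])
    a,c=q[1],q[1]-q[2]
    print("q5",round(q[4],3),"lat",X@n, "tool",zt@u,zt[2],np.sin(c+q[3]),np.cos(c+q[3]))
    # unknown: r0,z0,A1,B1,A2,B2,L3
    s_,c_=np.sin,np.cos
    rows+= [[1,0,s_(a),c_(c),s_(c),zt@u],[0,1,c_(a),-s_(c),c_(c),zt[2]]];b+=[X@u,X[2]]
x,res,rk,sv=np.linalg.lstsq(np.array(rows),np.array(b),rcond=None);print(x.round(1),rk,sv.round(3),(np.array(rows)@x-b).round(2))
```

```text
[384.69365733 452.4978441  267.51460691] [ 7.53444020e-01  7.37026269e-01  1.01059400e+00  2.20073785e+00
 -2.11098901e-04  4.63648844e-01]
q5 0.0 lat 66.90250252581141 tool -3.428046663390463e-05 -0.9999999993809271 0.9999999994124248 -3.428046663500307e-05
q5 -0.0 lat 66.8953799684567 tool -0.00023416523275231592 -0.999999972475969 0.9999999725833215 -0.00023416523277752156
q5 -0.0 lat 66.83344051690035 tool -0.3488781562818048 -0.9371680679081331 0.9371680887895247 -0.3488781640552895
q5 -0.0 lat 66.89900099791681 tool -0.0023387538016361913 -0.9999972647615407 0.9999972098847383 -0.0023622495081180874
[  4.8 223.9 386.  499.6  23.3 426.4] 6 [3.953 2.835 0.546 0.154 0.078 0.05 ] [ 0.24  0.62 -0.02 -0.1   0.01  0.06 -0.23 -0.58]
```

```bash
cat >> h.py <<'E'
from scipy.spatial.transform import Rotation as Ro
p=np.load("p.npy")
def m2w(x,y,z):
    c,s=np.cos(p[2]),np.sin(p[2]);return np.array([p[0]+c*x-s*y,p[1]+s*x+c*y,z])
def w2m(X):
    c,s=np.cos(p[2]),np.sin(p[2]);d=np.array(X)[:2]-p[:2];return np.array([c*d[0]+s*d[1],-s*d[0]+c*d[1],X[2]])
Rt=np.array([[-np.cos(p[2]),-np.sin(p[2]),0],[-np.sin(p[2]),np.cos(p[2]),0],[0,0,-1]])
def go(x,y,z):
    s=log();w=s["eef_rot"];R=Ro.from_quat([*w[1:],w[0]]).as_matrix()
    print("now meter",w2m(s["ee_pos"]).round(1),"F meter",(s["ft_force"]@np.array([[np.cos(p[2]),-np.sin(p[2]),0],[np.sin(p[2]),np.cos(p[2]),0],[0,0,1]])).round(2))
    print("offset/100",((R.T@(m2w(x,y,z)-s["ee_pos"]))/100).round(3),"twist/45",(np.degrees(Ro.from_matrix(R.T@Rt).as_rotvec())/45).round(3))
E
python3 -c "
from h import *
go(34,-10,260);go(34,-138,200)
print('wall',[atz(get_image('top'),(u,135),0).round(0) for u in (300,420)])"
```

```text
now meter [ -3.4 163.7 267.5] F meter [ 0.43 -0.09  0.6 ]
offset/100 [-0.42  -1.713  0.226] twist/45 [-0.203 -0.406  0.002]
now meter [ -3.4 163.7 267.5] F meter [ 0.43 -0.09  0.6 ]
offset/100 [-0.637 -2.883  0.989] twist/45 [-0.203 -0.406  0.002]
wall [array([653., 417.,   0.]), array([656., 180.,   0.])]
```

>>> {"op": "play_rows", "data": {"grip": [0, 0, 0, 0, 0, 0], "offset": [[-0.1, -0.4, 0], [-0.2, -0.7, 0], [-0.3, -1, 0.1], [-0.3, -1, 0.1], [-0.3, -1, 0.1], [-0.3, -1, 0.1]], "twist": [[-0.07, -0.14, 0], [-0.13, -0.27, 0], [-0.203, -0.406, 0.002], [-0.203, -0.406, 0.002], [-0.203, -0.406, 0.002], [-0.203, -0.406, 0.002]]}}

```text
clock: 3.4
ee_pos: [439.2, 363.3, 272.5]
eef_rot: [0.006, -0.144, 0.99, 0.003]
ft_force: [0.6, -0.4, 0.1]
width: -0.002
grip_force: 0.0
```

```bash
python3 -c "
from h import *
go(34,-138,220)"
```

```text
now meter [ 23.5  62.7 272.5] F meter [ 0.44 -0.56  0.12]
offset/100 [-0.098 -2.009  0.517] twist/45 [0.006 0.015 0.001]
```

>>> {"op": "play_rows", "data": {"grip": [0, 0, 0, 0, 0], "offset": [[-0.05, -0.4, 0.1], [-0.1, -0.8, 0.2], [-0.1, -1, 0.25], [-0.1, -1, 0.25], [-0.1, -1, 0.25]], "twist": [[0.006, 0.015, 0], [0.006, 0.015, 0], [0.006, 0.015, 0], [0.006, 0.015, 0], [0.006, 0.015, 0]]}}

```text
clock: 3.9
ee_pos: [479.1, 271.8, 244.4]
eef_rot: [-0.002, -0.144, 0.99, -0.001]
ft_force: [0.2, 0.2, -0.1]
width: -0.004
grip_force: 0.0
```

>>> {"op": "play_rows", "data": {"grip": [0, 0, 0, 0, 0], "offset": [[0, -0.4, 0.1], [0, -0.8, 0.2], [0, -1, 0.25], [0, -1, 0.25], [0, -1, 0.25]], "twist": [[0, 0, 0], [0, 0, 0], [0, 0, 0], [0, 0, 0], [0, 0, 0]]}}

```text
clock: 4.4
ee_pos: [507.1, 176.0, 219.1]
eef_rot: [-0.003, -0.144, 0.99, -0.001]
ft_force: [0.2, 0.3, -0.2]
width: 0.0
grip_force: 0.0
```

```bash
python3 -c "
from h import *
go(34,-138,130)"
```

```text
now meter [  35.3 -136.2  219.1] F meter [ 0.29  0.28 -0.16]
offset/100 [ 0.008 -0.017  0.891] twist/45 [-0.002 -0.007  0.002]
```

>>> {"op": "play_rows", "data": {"grip": [0, 0, 0, 0, 0], "offset": [[0, -0.02, 0.4], [0, -0.02, 0.8], [0, -0.02, 1], [0, -0.02, 1], [0, -0.02, 1]], "twist": [[-0.002, -0.007, 0.002], [-0.002, -0.007, 0.002], [-0.002, -0.007, 0.002], [-0.002, -0.007, 0.002], [-0.002, -0.007, 0.002]]}}

```text
clock: 4.9
ee_pos: [506.8, 173.7, 119.2]
eef_rot: [-0.0, -0.144, 0.99, -0.0]
ft_force: [0.7, 1.0, 0.1]
width: 0.002
grip_force: 0.0
```

```bash
python3 -c "
from h import *
go(34,-138,76)
im=get_image('side');t=get_image('top')
X=state()['ee_pos']
print(proj(im,X),proj(t,X),spot_point('grip','side')[:1])
a=cv2.resize(im['img'][200:400,310:510],None,fx=3,fy=3,interpolation=2)
b=cv2.resize(t['img'][150:350,345:410+35],None,fx=3,fy=3,interpolation=2)
a=a[:, :500]
cv2.imwrite('pics/near.png',np.hstack([a,b])[:600,:800])"
```

```text
now meter [  34.4 -138.3  119.2] F meter [0.97 0.79 0.13]
offset/100 [0.004 0.004 0.432] twist/45 [-0.001 -0.     0.001]
[437.29592703 324.49808643] [439.161475   190.47862585] [{'at': [413.9, 325.4], 'confidence': 0.92}]
```

View pics/near.png

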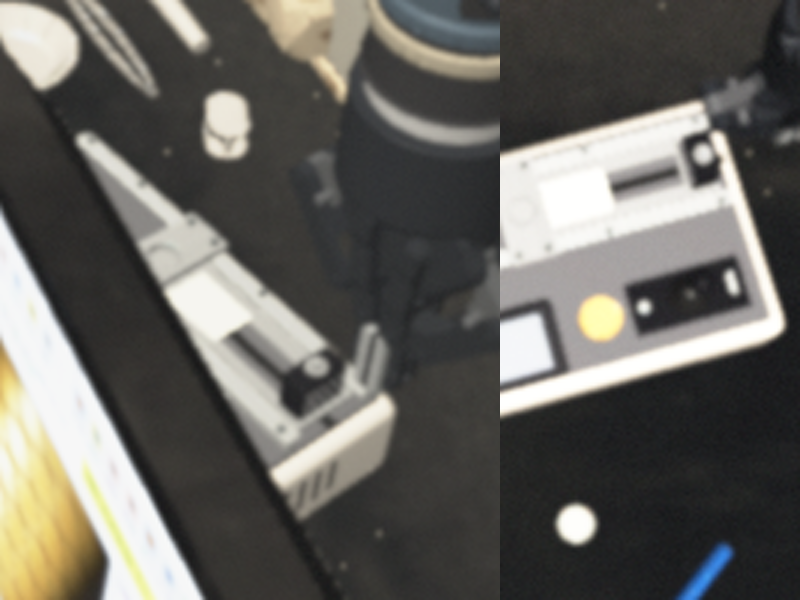

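>>> {"op": "play_rows", "data": {"grip": [0, 0, 0, 0], "offset": [[0, 0, 0.25], [0, 0, 0.43], [0, 0, 0.43], [0, 0, 0.43]], "twist": [[0, 0, 0], [0, 0, 0], [0, 0, 0], [0, 0, 0]]}}

```text
clock: 5.45
ee_pos: [507.3, 172.3, 76.5]
eef_rot: [0.0, -0.143, 0.99, -0.001]
ft_force: [0.9, -1.0, 0.4]
width: -0.003
grip_force: 0.0
```

>>> {"op": "play_rows", "data": {"grip": [0, 0, 0, 0, 0, 0], "offset": [[0, 0.03, 0], [0, 0.06, 0], [0, 0.09, 0], [0, 0.12, 0], [0, 0.15, 0], [0, 0.15, 0]], "twist": [[0, 0, 0], [0, 0, 0], [0, 0, 0], [0, 0, 0], [0, 0, 0], [0, 0, 0]]}}

```text
clock: 6.05
ee_pos: [502.1, 186.9, 75.2]
eef_rot: [-0.001, -0.143, 0.99, -0.001]
ft_force: [0.2, -0.4, 0.6]
width: 0.003
grip_force: 0.0
```

>>> {"op": "play_rows", "data": {"grip": [0, 0, 0, 0], "offset": [[0, 0.01, 0], [0, 0.02, 0], [0, 0.03, 0], [0, 0.03, 0]], "twist": [[0, 0, 0], [0, 0, 0], [0, 0, 0], [0, 0, 0]]}}

```text
clock: 6.45
ee_pos: [501.4, 189.4, 75.1]
eef_rot: [-0.001, -0.143, 0.99, -0.001]
ft_force: [0.2, -0.1, -0.7]
width: -0.001
grip_force: 0.0
```

>>> {"op": "play_rows", "data": {"grip": [0, 0, 0, 0], "offset": [[0, 0.01, 0], [0, 0.02, 0], [0, 0.03, 0], [0, 0.03, 0]], "twist": [[0, 0, 0], [0, 0, 0], [0, 0, 0], [0, 0, 0]]}}

```text
clock: 6.85
ee_pos: [500.7, 191.8, 75.1]
eef_rot: [-0.001, -0.143, 0.99, -0.001]
ft_force: [1.3, -2.4, -0.6]
width: -0.005
grip_force: 1.2
```

>>> {"op": "play_rows", "data": {"grip": [0, 0, 0, 0, 0, 0], "offset": [[0, 0.02, 0], [0, 0.04, 0], [0, 0.06, 0], [0, 0.08, 0], [0, 0.1, 0], [0, 0.1, 0]], "twist": [[0, 0, 0], [0, 0, 0], [0, 0, 0], [0, 0, 0], [0, 0, 0], [0, 0, 0]]}}

```text
clock: 7.45
ee_pos: [497.5, 202.9, 75.1]
eef_rot: [-0.001, -0.143, 0.99, 0.001]
ft_force: [0.4, 0.3, 0.2]
width: -0.002
grip_force: 0.4
```

>>> {"op": "play_rows", "data": {"grip": [0, 0], "offset": [[0, 0.01, 0], [0, 0.02, 0]], "twist": [[0, 0, 0], [0, 0, 0]]}}

```text
clock: 7.65
ee_pos: [497.2, 203.8, 75.1]
eef_rot: [-0.001, -0.143, 0.99, -0.001]
ft_force: [0.9, -3.6, 0.4]
width: 0.001
grip_force: 1.6
```

>>> {"op": "play_rows", "data": {"grip": [0, 0], "offset": [[0, 0.01, 0], [0, 0.02, 0]], "twist": [[0, 0, 0], [0, 0, 0]]}}

```text
clock: 7.85
ee_pos: [496.7, 205.5, 75.2]
eef_rot: [-0.001, -0.143, 0.99, -0.001]
ft_force: [1.1, -3.3, 0.3]
width: -0.0
grip_force: 1.8
```

>>> {"op": "play_rows", "data": {"grip": [0, 0], "offset": [[0, 0.01, 0], [0, 0.02, 0]], "twist": [[0, 0, 0], [0, 0, 0]]}}

```text
clock: 8.05
ee_pos: [496.1, 207.5, 75.1]
eef_rot: [-0.001, -0.143, 0.99, -0.001]
ft_force: [1.0, -3.1, -0.2]
width: -0.004
grip_force: 1.8
```

>>> {"op": "play_rows", "data": {"grip": [0, 0], "offset": [[0, 0.01, 0], [0, 0.02, 0]], "twist": [[0, 0, 0], [0, 0, 0]]}}

```text
clock: 8.25
ee_pos: [495.5, 209.5, 75.1]
eef_rot: [-0.001, -0.143, 0.99, -0.001]
ft_force: [0.4, -3.0, 0.3]
width: -0.004
grip_force: 1.7
```

>>> {"op": "play_rows", "data": {"grip": [0, 0], "offset": [[0, 0.01, 0], [0, 0.02, 0]], "twist": [[0, 0, 0], [0, 0, 0]]}}

```text
clock: 8.45
ee_pos: [494.8, 212.0, 75.1]
eef_rot: [-0.001, -0.143, 0.99, 0.0]
ft_force: [0.4, -1.6, 0.4]
width: 0.005
grip_force: 0.6
```

>>> {"op": "play_rows", "data": {"grip": [0], "offset": [[0, 0.01, 0]], "twist": [[0, 0, 0]]}}

```text
clock: 8.55
ee_pos: [494.4, 213.4, 75.1]
eef_rot: [-0.001, -0.143, 0.99, 0.001]
ft_force: [0.4, -1.2, 0.9]
width: -0.002
grip_force: 0.0
```

>>> {"op": "play_rows", "data": {"grip": [0], "offset": [[0, 0.01, 0]], "twist": [[0, 0, 0]]}}

```text
clock: 8.65
ee_pos: [494.2, 214.2, 75.1]
eef_rot: [-0.001, -0.143, 0.99, 0.0]
ft_force: [0.0, 0.1, 0.3]
width: -0.001
grip_force: 0.0
```

>>> {"op": "play_rows", "data": {"grip": [0], "offset": [[0, 0.01, 0]], "twist": [[0, 0, 0]]}}

```text
clock: 8.75
ee_pos: [493.9, 214.9, 75.2]
eef_rot: [-0.001, -0.143, 0.99, -0.0]
ft_force: [-0.0, -0.7, -0.6]
width: -0.0
grip_force: 0.0
```

Contact is lost while the finger still advances, so the stop has drawn the plate in. I'll back off and look.

>>> {"op": "play_rows", "data": {"grip": [0, 0, 0, 0], "offset": [[0, -0.1, 0], [0, -0.25, 0], [0, -0.35, 0], [0, -0.35, 0]], "twist": [[0, 0, 0], [0, 0, 0], [0, 0, 0], [0, 0, 0]]}}

```text
clock: 9.15
ee_pos: [504.7, 178.8, 75.2]
eef_rot: [-0.001, -0.142, 0.99, -0.001]
ft_force: [-0.5, 0.7, -0.0]
width: -0.001
grip_force: 0.0
```

>>> {"op": "play_rows", "data": {"grip": [0, 0, 0, 0, 0], "offset": [[0, 0, -0.4], [0, 0, -0.8], [0, 0, -1], [0, 0, -1], [0, 0, -1]], "twist": [[0, 0, 0], [0, 0, 0], [0, 0, 0], [0, 0, 0], [0, 0, 0]]}}

```text
clock: 9.65
ee_pos: [504.5, 180.8, 175.4]
eef_rot: [-0.0, -0.143, 0.99, -0.0]
ft_force: [0.1, -0.8, -0.7]
width: 0.004
grip_force: 0.0
```

```bash
python3 -c "
from h import *
go(-40,-110,180)
im=get_image('side');t=get_image('top')
cv2.imwrite('pics/side1_raw.png',im['img'])
for n,i in(('side',im),('top',t)):
  for k,z in (('grip',76),('lever_ball',108),('port',72),('pin_body',92)):
    f=spot_in if k=='pin_body' else spot_point
    for q in f(k,n)[:1]: print(n,k,np.round(q['at'],1),round(q['confidence'],2),w2m(atz(i,q['at'],z)).round(1))
o=cv2.imread('pics/side0.png')
a=cv2.resize(o[290:370,360:440],(400,400),interpolation=2);b=cv2.resize(im['img'][270:350,340:420],(400,400),interpolation=2)
cv2.imwrite('pics/pin.png',np.hstack([a,b]))"
```

```text
now meter [  34.2 -130.9  175.4] F meter [-0.18 -0.8  -0.68]
offset/100 [ 0.742  0.208 -0.046] twist/45 [-0.001 -0.001 -0.002]
side grip [398.6 315.4] 0.8 [ 34.  -70.8  76. ]
side port [362.2 284.3] 0.59 [33.6 10.5 72. ]
top grip [395.9 209.1] 0.56 [ 33.3 -69.1  76. ]
top lever_ball [412.7 247.5] 0.45 [-43.7 -69.9 108. ]
top port [349.5 219.5] 0.95 [38.2 14.4 72. ]
```

View pics/pin.png

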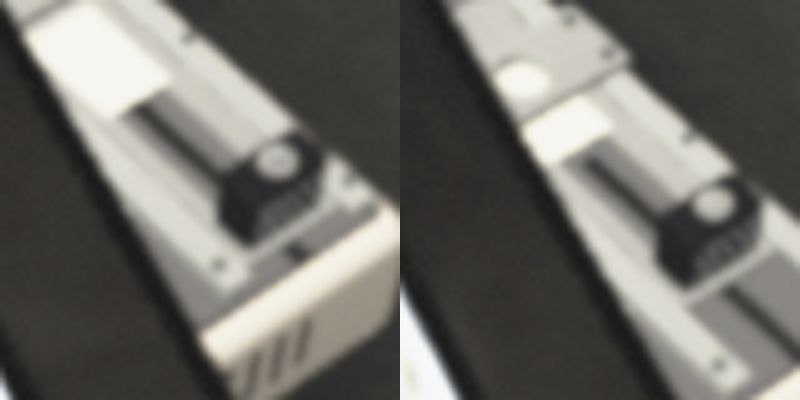

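The left pane (before) and right pane (now) show the white tile under the port bore at about (520,80). The pin at (715,203) now sits lower in the grip, and the grip is at meter y ≈ -70, so it's in the first stop. Next is the lever.

>>> {"op": "play_rows", "data": {"grip": [0, 0, 0, 0, 0], "offset": [[0.35, 0.1, 0], [0.75, 0.22, 0], [0.75, 0.22, 0], [0.75, 0.22, 0], [0.75, 0.22, 0]], "twist": [[0, 0, 0], [0, 0, 0], [0, 0, 0], [0, 0, 0], [0, 0, 0]]}}

```text
clock: 10.65
ee_pos: [427.0, 180.8, 175.8]
eef_rot: [0.0, -0.143, 0.99, -0.001]
ft_force: [0.2, -0.0, 0.0]
width: -0.0
grip_force: 0.0
```

>>> {"op": "play_rows", "data": {"grip": [0, 0, 0, 0], "offset": [[0, 0, 0.4], [0, 0, 0.76], [0, 0, 0.76], [0, 0, 0.76]], "twist": [[0, 0, 0], [0, 0, 0], [0, 0, 0], [0, 0, 0]]}}

```text
clock: 11.05
ee_pos: [426.2, 180.4, 99.3]
eef_rot: [-0.001, -0.143, 0.99, -0.001]
ft_force: [0.5, 0.9, 1.0]
width: -0.0
grip_force: 0.0
```

```bash
python3 -c "
from h import *
go(-40,-95,99)"
```

```text
now meter [ -41.  -109.    99.3] F meter [0.75 0.72 1.01]
offset/100 [-0.009  0.14   0.003] twist/45 [-0.001 -0.003 -0.002]
```

>>> {"op": "play_rows", "data": {"grip": [0, 0, 0, 0, 0, 0, 0, 0, 0], "offset": [[0, 0.03, 0], [0, 0.06, 0], [0, 0.09, 0], [0, 0.12, 0], [0, 0.15, 0], [0, 0.18, 0], [0, 0.21, 0], [0, 0.24, 0], [0, 0.24, 0]], "twist": [[0, 0, 0], [0, 0, 0], [0, 0, 0], [0, 0, 0], [0, 0, 0], [0, 0, 0], [0, 0, 0], [0, 0, 0], [0, 0, 0]]}}

```text
clock: 11.95
ee_pos: [419.3, 203.7, 99.6]
eef_rot: [-0.0, -0.143, 0.99, -0.001]
ft_force: [0.4, -1.1, 2.1]
width: 0.005
grip_force: 1.2
```

>>> {"op": "play_rows", "data": {"grip": [0, 0, 0, 0], "offset": [[0, 0.02, 0], [0, 0.04, 0], [0, 0.05, 0], [0, 0.05, 0]], "twist": [[0, 0, 0], [0, 0, 0], [0, 0, 0], [0, 0, 0]]}}

```text
clock: 12.35
ee_pos: [417.9, 208.3, 99.3]
eef_rot: [-0.0, -0.143, 0.99, -0.001]
ft_force: [-0.6, -2.1, 2.7]
width: 0.003
grip_force: 1.7
```

```bash
python3 -c "
from h import *
go(-40,-76,99)"
```

```text
now meter [-41.  -79.8  99.3] F meter [-1.17 -1.85  2.74]
offset/100 [-0.01   0.038  0.003] twist/45 [-0.002 -0.001 -0.001]
```

>>> {"op": "play_rows", "data": {"grip": [0, 0, 0], "offset": [[0, 0.02, 0], [0, 0.04, 0], [0, 0.04, 0]], "twist": [[0, 0, 0], [0, 0, 0], [0, 0, 0]]}}

```text
clock: 12.65
ee_pos: [416.6, 212.1, 98.9]
eef_rot: [-0.001, -0.143, 0.99, -0.001]
ft_force: [1.2, -3.4, 1.3]
width: -0.003
grip_force: 1.8
```

>>> {"op": "play_rows", "data": {"grip": [0, 0, 0], "offset": [[0, 0.02, 0], [0, 0.03, 0], [0, 0.03, 0]], "twist": [[0, 0, 0], [0, 0, 0], [0, 0, 0]]}}

```text
clock: 12.95
ee_pos: [415.5, 214.8, 98.7]
eef_rot: [-0.001, -0.143, 0.99, -0.001]
ft_force: [1.5, -3.4, -0.3]
width: 0.0
grip_force: 2.0
```

```bash
python3 -c "
from h import *
go(-40,-76,99)
im=get_image('top');print(spot_point('lever_ball','top')[:2])
cv2.imwrite('pics/lev.png',cv2.resize(im['img'][190:290,345:465],None,fx=5,fy=5,interpolation=2))"
```

```text
now meter [-41.4 -73.   98.7] F meter [ 0.49 -3.67 -0.27]
offset/100 [-0.014 -0.03  -0.003] twist/45 [-0.002 -0.003 -0.001]
[]
```

View pics/lev.png

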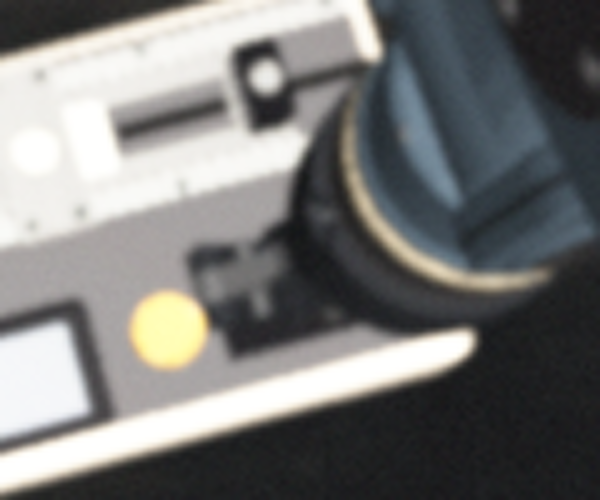

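The white tile fills the port at (35,150), and the ball is hidden under the gripper. Force is 3.7 N, so it isn't at the end yet and I'll continue.

>>> {"op": "play_rows", "data": {"grip": [0, 0, 0], "offset": [[0, 0.01, 0], [0, 0.02, 0], [0, 0.02, 0]], "twist": [[0, 0, 0], [0, 0, 0], [0, 0, 0]]}}

```text
clock: 13.35
ee_pos: [415.0, 216.0, 98.9]
eef_rot: [-0.001, -0.143, 0.99, -0.002]
ft_force: [3.5, -6.4, -1.0]
width: 0.004
grip_force: 2.9
```

>>> {"op": "play_rows", "data": {"grip": [0, 0, 0], "offset": [[0, 0.01, 0], [0, 0.01, 0], [0, 0.01, 0]], "twist": [[0, 0, 0], [0, 0, 0], [0, 0, 0]]}}

```text
clock: 13.65
ee_pos: [415.0, 216.2, 98.9]
eef_rot: [-0.001, -0.143, 0.99, -0.003]
ft_force: [2.8, -8.1, -0.7]
width: -0.002
grip_force: 3.8
```

>>> {"op": "play_rows", "data": {"grip": [0, 0, 0, 0, 0, 0, 0, 0, 0, 0, 0, 0], "offset": [[0, 0.01, 0], [0, 0.01, 0], [0, 0.01, 0], [0, 0.01, 0], [0, 0.01, 0], [0, 0.01, 0], [0, 0.01, 0], [0, 0.01, 0], [0, 0.01, 0], [0, 0.01, 0], [0, 0.01, 0], [0, 0.01, 0]], "twist": [[0, 0, 0], [0, 0, 0], [0, 0, 0], [0, 0, 0], [0, 0, 0], [0, 0, 0], [0, 0, 0], [0, 0, 0], [0, 0, 0], [0, 0, 0], [0, 0, 0], [0, 0, 0]]}}

```text
clock: 14.85
ee_pos: [414.9, 216.3, 98.9]
eef_rot: [-0.001, -0.142, 0.99, -0.004]
ft_force: [3.6, -9.8, 0.0]
width: 0.0
grip_force: 4.7
```

>>> {"op": "play_rows", "data": {"grip": [0, 0, 0, 0], "offset": [[0, 0, 0], [0, 0, 0], [0, 0, 0], [0, 0, 0]], "twist": [[0, 0, 0], [0, 0, 0], [0, 0, 0], [0, 0, 0]]}}

```text
clock: 15.25
ee_pos: [414.9, 216.3, 98.9]
eef_rot: [-0.001, -0.142, 0.99, -0.004]
ft_force: [2.9, -10.5, -0.9]
width: 0.002
grip_force: 4.7
```

>>> {"op": "play_rows", "data": {"grip": [0, 0, 0, 0, 0, 0, 0, 0, 0, 0, 0, 0], "offset": [[0, -0.03, 0], [0, -0.06, 0], [0, -0.1, 0], [0, -0.14, 0], [0, -0.18, 0], [0, -0.22, 0], [0, -0.26, 0], [0, -0.3, 0], [0, -0.34, 0], [0, -0.38, 0], [0, -0.38, 0], [0, -0.38, 0]], "twist": [[0, 0, 0], [0, 0, 0], [0, 0, 0], [0, 0, 0], [0, 0, 0], [0, 0, 0], [0, 0, 0], [0, 0, 0], [0, 0, 0], [0, 0, 0], [0, 0, 0], [0, 0, 0]]}}

```text
clock: 16.45
ee_pos: [425.4, 182.5, 99.2]
eef_rot: [-0.001, -0.143, 0.99, -0.0]
ft_force: [0.7, 0.9, -0.4]
width: 0.002
grip_force: 0.0
```

>>> {"op": "play_rows", "data": {"grip": [0, 0, 0, 0, 0, 0], "offset": [[0, 0, -0.4], [0, 0, -0.8], [0, 0, -1], [0, -0.5, -1], [0, -0.8, -1], [0, -0.8, -1]], "twist": [[0, 0, 0], [0, 0, 0], [0, 0, 0], [0, 0, 0], [0, 0, 0], [0, 0, 0]]}}

```text
clock: 17.05
ee_pos: [449.2, 103.6, 199.7]
eef_rot: [-0.0, -0.141, 0.99, -0.001]
ft_force: [-0.2, 0.9, 0.5]
width: 0.002
grip_force: 0.0
```

```bash
python3 -c "
from h import *
go(-40,-108,180)
im=get_image('side');t=get_image('top')
for n,i in(('side',im),('top',t)):
  for k,z in (('grip',76),('lever_ball',108),('sample_disc',60)):
    for q in spot_point(k,n)[:1]: print(n,k,np.round(q['at'],1),round(q['confidence'],2),w2m(atz(i,q['at'],z)).round(1))
a=cv2.resize(im['img'][270:350,340:420],(400,400),interpolation=2)
b=cv2.resize(t['img'][190:270,350:430],(400,400),interpolation=2)
cv2.imwrite('pics/end.png',np.hstack([a,b]))"
```

```text
now meter [ -40.8 -189.2  199.7] F meter [0.08 0.9  0.46]
offset/100 [-0.004  0.812  0.195] twist/45 [-0.003 -0.001 -0.006]
side grip [403.2 315.7] 0.79 [ 39.  -75.2  76. ]
top grip [399.1 206.5] 0.83 [ 36.3 -76.   76. ]
top lever_ball [414.8 242.8] 0.46 [-37.  -75.7 108. ]
top sample_disc [376.3 255.4] 0.58 [-34.6 -14.4  60. ]
```

View pics/end.png

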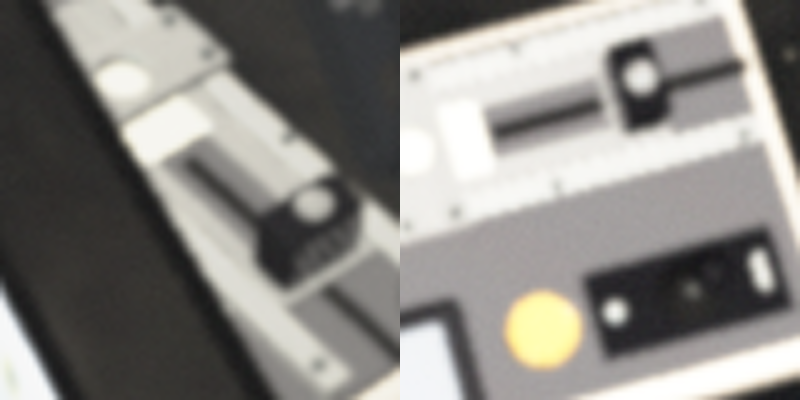

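The grip and pin haven't moved in the side view: the pin was at (315,203) and is now at (317,203). White still fills the port, the lever is upright between pip and bar, and the gold disc is in place. Handing in.

```bash
python3 -c "
from workcell import *
print(sign_off())"
```

```text
the job is handed in; nothing more can be done
None
```

The shutter is in its first stop with the white tile under the port, and the lever was held right over on the pip side for about 1.6 s and then sprang back upright; the job was handed in at about 17 s, with no verdict returned.

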